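Lock the board cradle of a tilting repair stand with its cross pin

ROBOT

A 6-joint arm with a two-finger parallel gripper is mounted at the origin on the work surface. World frame = base frame: x ahead of the robot, y to its left, z up, the work surface at z = 0. Lengths are in mm, angles in rad, forces in N, time in s.
With the tool pointing down it reaches from about 400 to 825 mm from the base axis. Payload 7 kg.
Tool frame: the origin (TCP) lies midway between the tips of the shut fingers; the grasp point (between the pads) lies 19 mm behind it; z points along the fingers, y is the direction in which the jaws open and shut (so a half turn about z gives the same grasp; the last joint's range is limited). The gripper opens to 88 mm and grips with 3 to 60 N. Pads are 19 mm wide; open, the fingers measure 130 mm over their backs; the gripper's body (78 mm by 193 mm) begins 47 mm behind the grasp point.
Start: joints at [1.434, 0.359, 0.012, 0, -1.224, -0.288], TCP at [278.199, 614.98, 226.561] pointing down, gripper open.
Joint ranges: [-3.07, 3.07], [-1.43, 2.12], [-1.02, 1.25], [-3.03, 1.67], [-3.05, -0], [-3.03, 3.03]. Speed limits (rad/s): [2.39, 2.39, 3.01, 3.14, 3.14, 3.14].

INTERFACE

Orientations are given as [roll, pitch, yaw] about the fixed x, y, z axes, in that order (R = Rz(yaw) Ry(pitch) Rx(roll)).
In Python, from rig import env gives the robot as it stands.
- The arm moves only by the shell command python3 -m handwheel 'ROWS' [FORCE]. ROWS is JSON, a list of rows, each a list of 5 numbers: the gripper's target within -1 to 1 (shut at 1, half-way at 0, fully open at -1), then the shift along the tool's x, y, z in mm, then the turn about the tool's z in rad. A call has 1 to 12 rows; each row is the pose to reach, as a shift and turn from the pose commanded when the call began, along the tool's axes at that moment; what a row does not reach only later rows make up. A row lasts 1/8 s, in which the tool goes at most 62.5 mm and 10.7 degrees, less where a joint would pass 70% of its speed; a pose out of reach is approached as far as the arm can. A call with a gripper value outside its range is refused whole. The fingers move at their own pace and stop on an object; FORCE is the grip in N (left out, the last holds). Time passes only in rows, so rows that repeat a pose let the fingers close. It gives the time, the measured TCP pose, the force and the opening at its end, in the units of the state.
- env.read_state(): the state, without advancing time (a new reading comes with each control period).
- env.capture(name): name is "side" or "top"; returns the picture (480x640x3 uint8, red, green, blue); there is no depth.
- env.camera_params(name): a dict with "mtx" (3x3 intrinsics, pixels), "rvec" (rotation vector, rad) and "tvec" (3), from world to camera coordinates, as OpenCV has them. Camera axes: x right, y down, z forward; pixel columns grow to the right and rows downward; lengths in mm; the calibration is good to about 2 mm. A picture is of the moment at which its call begins. camera_params takes no time and is no camera call.
- env.close_job(): hands the job in, once; it reports no verdict.
The state is a dict: "time_s": time; "joint_pos": joint angles; "qd": joint speeds; "joint_efforts": joint torques, N m; "position": TCP position; "tcp_rot": TCP orientation; "contact_force": force on the tool from outside, world axes, zero at the start; "ft_torque": the same for the moment, N m; "width": finger opening in mm.
Only numpy, scipy, OpenCV 4.12 (cv2) and the standard library are available. Lean on these libraries where they do the work, as an engineer would, in place of code of your own. Each camera call takes 0.05 s, during which the arm holds its last target. There are 200 camera calls.

TASK

Lock the board cradle so that it cannot swing while it is soldered: take the long lock pin out of the tool block, stand it in the bore on top of the stand's bearing head, and swing the lever gently away from you until you feel the pin drop into the hidden cross-hole of the shaft; never force the lever against the caught pin. Then push the pin fully home, its head flush on the bearing head, and leave everything else on the bench as it is.

Things in the scene. Friction and masses are not known exactly. Their poses are not given: they have to be found in the camera images.
- pin_head (a point): Lock pin (loose, 76 to 114 g, 128 mm long): steel shank 10 mm thick, 100 mm long, under a round grooved aluminium head 28 mm tall. This point is the centre of the head, on the pin's axis, 114 mm above the nose and 14 mm below the top; z runs up the pin. The head is 23 mm thick, its lowest 4 mm a flange 28 mm wide. At the start the pin stands in the tool block, this point 129 mm above the bench.
- pin_seat (a point): Point on the lock pin's axis at the underside of its head flange, 100 mm above the nose; it meets bore when the pin is home. Pin on the collar (hole elsewhere): 72 mm above bore. Pin dropped into the cross-hole: 4 to 13 mm above bore, held there by the spring catch.
- pin_tip (a point): The nose of the lock pin, on its axis: the lowest 9 mm of the shank taper to a flat 3 mm wide. z runs up the pin.
- toolblock: Wooden tool block, 60 x 170 x 50 mm, fixed to the bench; origin under its centre, y along its length. Three upright square holes 11.5 mm wide, 35 mm deep, at -55, 0 and +55 mm along its length. In them stand the lock pin, a like but shorter pin (centre of its head 89 mm above the bench) and a nut driver with a black handle; which stands in which hole varies.
- stand: Tilting stand for circuit boards, screwed to the bench: grey base plate, an aluminium bearing head (70 x 46 mm, top 170 mm above the bench) and an upright at the far end. Origin on the bench under the bearing head's bore. x points away from the robot, square to the shaft; y along the shaft; z up. The lever is on the -y side of the head, the cradle with the board on the +y side (50 to 255 mm).
- shaft_axis (a point): Point of the shaft's axis straight under the bore, 120 mm above the bench, inside the bearing head; axes as the stand's. Here the shaft carries a hidden collar 44 mm thick with one cross-hole right through, 11.5 mm wide. Where the hole stands with respect to the lever is set afresh for every job. Off the hole the pin stops on the collar; over it, it drops by its own weight and locks the lever.
- bore (a point): Centre of the mouth of the upright bore in the flat top of the bearing head, 170 mm above the bench; axes as the stand's. The bore is 11 mm wide, 25 mm deep, with the collar's top 28 mm below the mouth. Under the shaft a spring catch stops the dropped pin 4 to 13 mm short of home: it takes a push of about 10 to 20 N to get past, and the pin then stays down.
- lever_grip (a point): Middle of the lever's black round hand grip, 20 mm thick and 80 mm long, parallel to the shaft (the stand's y), 75 mm from the shaft's axis and 83 mm from the bore along -y. The point turns with the lever: its z points from the shaft outward along the lever, its y along the grip.
- cradle (a joint): Angle of lever, shaft and board together (rad): 0 with the lever upright and the board level, growing as the lever's top swings away from the robot (stand's +x); stops at -0.8 and 0.8. Starts at -0.75 to -0.6; the pin catches somewhere between -0.25 and 0.6. Stays where left, takes about 2 N at the grip to turn; the caught pin locks it with 0.1 rad of play: do not lean on it with over 25 N then.
- shortpin: Bystander: shorter pin of the same make, shank 60 mm, standing in the tool block; origin at its nose.
- nutdriver: Bystander: nut driver with a black handle 26 mm thick, standing in the tool block, its top 155 mm above the bench; origin at its lower end.
- fluxtin: Bystander: round dark tin with a yellow rim, 72 mm wide and 21 mm tall; origin under its centre.
- taperoll: Bystander: roll of tape lying flat, 100 mm wide and 24 mm tall; origin under its centre.
- spool: Bystander: spool of solder standing upright, 56 mm wide and 46 mm tall; origin under its centre.
- screwdriver: Bystander: screwdriver with a red handle, lying on the bench.
- heatsink: Bystander: finned aluminium heat sink, 50 x 40 x 27 mm; origin under its centre.
There are look-alikes about, which are no part of the job. Leave any brown or pink look-alike of the part that bears pin_head alone.

How it is judged (in metres and radians):
On the way, in this order (a step that is already met when the one before it is completed fails the run):
1. the lock pin's nose is at least 10 mm down in the bore of the bearing head (horizontal distance between pin_tip and bore below 0.006 m and z of pin_tip in the frame of bore below -0.01 m).
2. the pin has dropped into the shaft's cross-hole (its nose at least 45 mm below the top of the bearing head) (horizontal distance between pin_tip and bore below 0.006 m and z of pin_tip in the frame of bore below -0.045 m), for 0.1 s.
At the end, for the whole second after the job is handed in: The lock pin is through the shaft and fully home: the underside of its head within 3 mm of the top of the bearing head and within 4 mm of the bore's centre, the pin upright within 0.08 rad, the cradle at rest (horizontal distance between pin_seat and bore below 0.004 m and z of pin_seat in the frame of bore below 0.003 m and angle between pin_head's own z axis and vertical below 0.08 rad and velocity of joint cradle between -0.05 and 0.05 rad/s); the robot touches nothing.
It fails at once if the lever was forced against the caught pin (more than 110 N between the pin and the shaft) (contact force between lockpin and cradle above 110 N).
It fails at once if a bystander was moved by more than 30 mm (distance of any of shortpin, nutdriver, fluxtin, taperoll, spool, screwdriver, heatsink from where it was at the start of the episode above 0.03 m).
It also fails if it takes over 61 s, if anything falls off the work surface, if the arm or the gripper's body presses on something with over 40 N, if the wrist force passes 120 N, or if a joint passes its speed limit or range.

## Working session

There is one attempt and no reset: what is moved stays moved. The work goes in short steps, Python scripts to look and compute and a shell command to move; the robot and the scene stay as the last step left them, time stands still between calls to the robot, and variables do not carry over. Pictures are saved under pics/ and viewed, about 8 in all and at most 12, crops included, and the job is handed in when it is done.

```bash
mkdir -p pics; ls
python3 - <<'E'
from rig import env
import cv2,numpy as np
for n in("side","top"):
    im=env.capture(n); cv2.imwrite(f"pics/{n}0.png",im[:,:,::-1])
    p=env.camera_params(n); R=cv2.Rodrigues(np.array(p["rvec"]))[0]
    print(n,np.round(p["mtx"],1).tolist(),np.round(-R.T@np.array(p["tvec"]).ravel()),np.round(R,2).tolist())
print(env.read_state())
E
```

```text
pics
side [[505.4, 0.0, 325.0], [0.0, 505.4, 246.9], [0.0, 0.0, 1.0]] [ 341. -671.  833.] [[0.92, -0.4, -0.01], [-0.31, -0.69, -0.66], [0.26, 0.6, -0.75]]
top [[577.2, 0.0, 327.4], [0.0, 577.2, 230.6], [0.0, 0.0, 1.0]] [ 386. -121. 1219.] [[0.01, -1.0, -0.02], [-0.99, -0.01, -0.16], [0.16, 0.02, -0.99]]
{'time_s': 0.1, 'joint_pos': array([ 1.43410650e+00,  3.59317875e-01,  1.11720752e-02, -3.00690463e-04,
       -1.22408851e+00, -2.88093026e-01]), 'qd': array([-0.00093012, -0.00237135,  0.0020813 , -0.00013518, -0.00081212,
       -0.0007239 ]), 'joint_efforts': array([-1.14329541e-03, -5.84162951e+01,  2.93750614e+01,  7.01556936e+00,
        1.01470639e-02, -5.30965804e-05]), 'position': array([278.03661945, 614.61426864, 225.72549391]), 'tcp_rot': array([ 3.14013362e+00, -1.37566503e-04, -4.24885127e-01]), 'contact_force': array([-0.68132007, -0.95358718,  0.30557548]), 'ft_torque': array([-0.03738917,  0.01821285, -0.03431468]), 'width': 87.70781260842283}
```

View pics/side0.png

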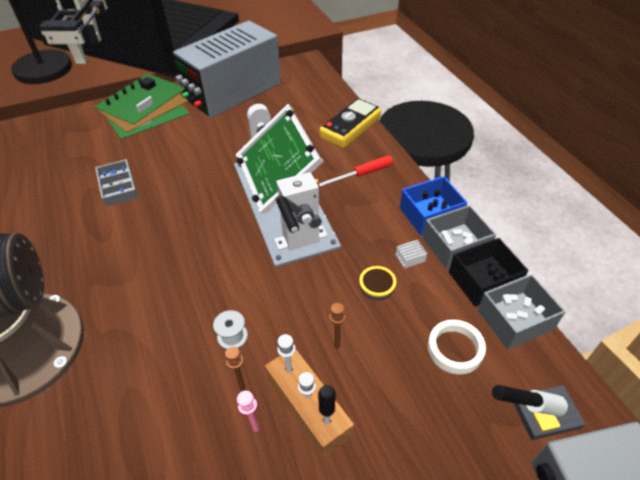

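View pics/top0.png

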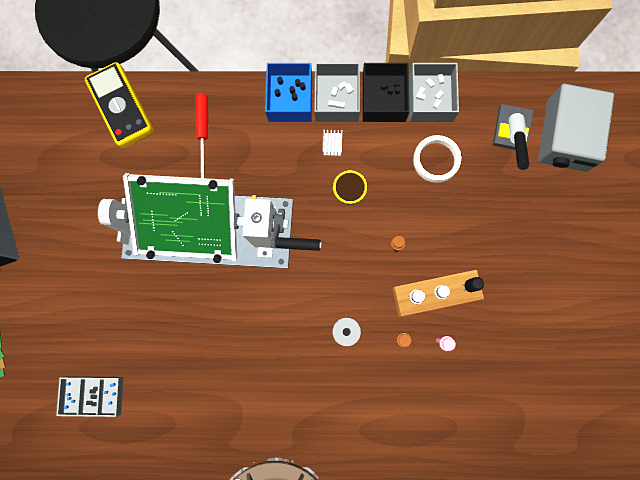

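Candidates for the lock pin, side/top pixels:
- Silver head at (286,343)/(417,296), in the block with its shank showing.
- Silver head at (307,382)/(442,292), lower, so probably the short pin.
- Nut driver at (327,398)/(474,284).
- Brown look-alikes at (234,356) and (337,313), and a pink one at (247,402), all outside the block.

I choose the first and will check it by triangulating and with a close crop.

```bash
cat > h.py <<'E'
from rig import env
import cv2,numpy as np
P={}
for n in("side","top"):
    p=env.camera_params(n); R=cv2.Rodrigues(np.array(p["rvec"],float))[0]; t=np.array(p["tvec"],float).reshape(3)
    P[n]=(np.array(p["mtx"],float),R,t)
def ray(n,uv):
    K,R,t=P[n]; d=R.T@np.linalg.solve(K,[*uv,1.]); return -R.T@t,d
def plane(n,uv,z):
    o,d=ray(n,uv); return o+d*(z-o[2])/d[2]
def tri(a,b):
    M=[P[n][0]@np.c_[P[n][1],P[n][2]] for n in("side","top")]
    X=cv2.triangulatePoints(M[0],M[1],np.array(a,float).reshape(2,1),np.array(b,float).reshape(2,1)).ravel(); return X[:3]/X[3]
def proj(n,X):
    K,R,t=P[n]; c=K@(R@np.asarray(X,float)+t); return c[:2]/c[2]
E
python3 - <<'E'
from h import *
r=lambda v:np.round(v,1)
for a,b in(((286,343),(417,296)),((307,382),(442,292)),((234,356),(404,340)),((247,400),(447,343))): print(r(tri(a,b)))
print("pin@129",r(plane("side",(286,343),129)),r(plane("top",(417,296),129)))
print("bore",r(tri((297,183),(257,217))),r(plane("side",(297,183),170)),r(plane("top",(257,217),170)))
s=cv2.imread("pics/side0.png");t=cv2.imread("pics/top0.png")
f=lambda im,x,y,w,h:cv2.resize(im[y:y+h,x:x+w],(400,300),interpolation=cv2.INTER_CUBIC)
cv2.imwrite("pics/c1.png",np.vstack([np.hstack([f(s,240,320,133,100),f(s,230,160,120,90)]),np.hstack([f(t,385,255,107,80),f(t,225,180,107,80)])]))
E
```

```text
[ 441.7 -269.3  131.9]
[ 452.6 -323.9   89.1]
[ 360.3 -246.2  111.9]
[ 355.9 -326.3  114.6]
pin@129 [ 443.  -267.8  129. ] [ 441.1 -269.6  129. ]
bore [581.6  28.7 174. ] [582.7  33.  170. ] [582.6  29.3 170. ]
```

View pics/c1.png

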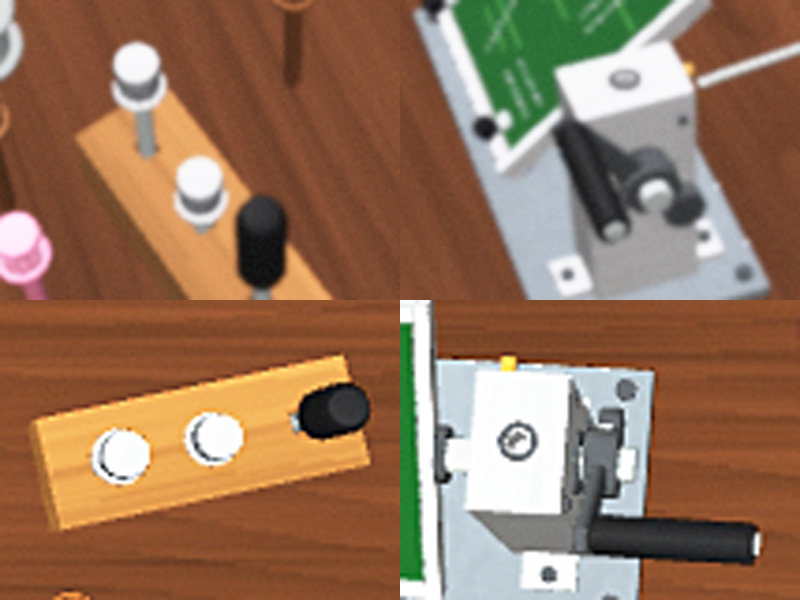

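The crop shows the tall silver pin with a visible shank in the end hole (block end nearest the stand), so the choice holds. The short pin is beside it. The bore is at side (297.5,183.4), top (256.3,217.3), and the lever leans toward the robot.

I'll move towards the pin with the jaws turned along world x.

```bash
python3 -m handwheel '[[-0.2,60,70,-40,0.18],[-0.2,419,485,-74,1.145],[-0.2,419,485,-74,1.145],[-0.2,419,485,-74,1.145],[-0.2,419,485,-74,1.145],[-0.2,419,485,-74,1.145],[-0.2,419,485,-74,1.145],[-0.2,419,485,-74,1.145],[-0.2,419,485,-74,1.145],[-0.2,419,485,-74,1.145],[-0.2,419,485,-74,1.145],[-0.2,419,485,-74,1.145]]' 20
```

```text
time_s: 1.6
position: [460.1, -1.2, 300.3]
tcp_rot: [3.141, -0.0, -1.573]
contact_force: [-0.9, 0.4, 0.2]
width: 52.6
```

Run:
```python
from h import *
t=cv2.cvtColor(cv2.imread("pics/top0.png"),cv2.COLOR_BGR2GRAY); s=cv2.cvtColor(cv2.imread("pics/side0.png"),cv2.COLOR_BGR2GRAY)
# pin cap (z=143): brightest blob
for n,im,(x,y) in(("top",t,(417,296)),("side",s,(286,341))):
    m=(im[y-12:y+13,x-12:x+13]>225).astype(np.uint8); _,l,st,c=cv2.connectedComponentsWithStats(m)
    i=1+st[1:,4].argmax(); c=c[i]+[x-12,y-12]; print(n,st[i],c,plane(n,c,143).round(1))
print("bore170",plane("top",(256.3,217.3),170).round(1),plane("side",(297.5,183.4),170).round(1))
# stand yaw from base plate near edge + head edges
for a,b,z in(((124,258),(288,267),10),((126,175),(233,181),140)):
    A,B=plane("top",a,z),plane("top",b,z); d=A-B; print("yaw",np.arctan2(-d[0],d[1]).round(3))
print("grip end",plane("top",(321,244),175).round(1))
```

```text
top [  5   5  15  15 150] [417.34       296.00666667] [ 440.4 -268.4  143. ]
side [  5   6  13  12 129] [284.89147287 340.55813953] [ 440.9 -271.   143. ]
bore170 [582.   30.5 170. ] [583.1  31.5 170. ]
yaw -0.048
yaw -0.054
grip end [532.  -90.1 175. ]
```

```bash
python3 -m handwheel '[[-0.2,268,19.5,90,0],[-0.2,268,19.5,90,0],[-0.2,268,19.5,90,0],[-0.2,268,19.5,90,0],[-0.2,268,19.5,100,0],[-0.2,268,19.5,140,0],[-0.2,268,19.5,177,0],[-0.2,268,19.5,177,0],[-0.2,268,19.5,177,0]]' 20
```

```text
time_s: 2.72
position: [441.9, -267.4, 124.8]
tcp_rot: [-3.14, -0.001, -1.569]
contact_force: [0.4, -0.8, 0.3]
width: 52.4
```

Run:
```python
from h import *
s=env.capture("side")[:,:,::-1];t=env.capture("top")[:,:,::-1]
f=lambda im,x,y,w,h:cv2.resize(im[y:y+h,x:x+w],(400,300),interpolation=cv2.INTER_CUBIC)
cv2.imwrite("pics/c2.png",np.hstack([f(s,220,280,147,110),f(t,340,220,160,120)]))
```

```text
(no output)
```

View pics/c2.png

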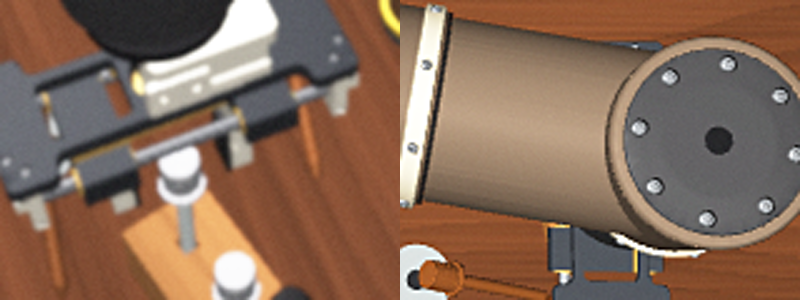

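The side crop shows the pin head (180,170) midway between the two pads at (120,200) and (237,150), with the brown pins clear. I'll close and lift.

```bash
python3 -m handwheel '[[1,0,0,0,0],[1,0,0,0,0],[1,0,0,0,0],[1,0,0,0,0],[1,0,0,0,0],[1,0,0,0,0]]' 40; python3 -m handwheel '[[1,0,0,-15,0],[1,0,0,-35,0],[1,0,0,-80,0],[1,0,0,-140,0],[1,0,0,-188,0],[1,0,0,-188,0],[1,0,0,-188,0]]'
```

```text
time_s: 3.58
position: [440.9, -267.7, 123.6]
tcp_rot: [-3.142, -0.0, -1.57]
contact_force: [-0.1, -0.9, 1.2]
width: 21.7
time_s: 4.45
position: [440.4, -267.3, 311.6]
tcp_rot: [-3.141, 0.001, -1.57]
contact_force: [-1.3, -0.4, -1.5]
width: 22.0
```

```bash
python3 -m handwheel '[[1,-298,-141.5,-8,0.05],[1,-298,-141.5,-8,0.05],[1,-298,-141.5,-8,0.05],[1,-298,-141.5,-8,0.05],[1,-298,-141.5,-8,0.05],[1,-298,-141.5,-8,0.05],[1,-298,-141.5,0,0.05],[1,-298,-141.5,16,0.05],[1,-298,-141.5,22,0.05],[1,-298,-141.5,22,0.05],[1,-298,-141.5,22,0.05]]'
python3 - <<'E'
from h import *
s=env.capture("side")[:,:,::-1];t=env.capture("top")[:,:,::-1]
cv2.imwrite("pics/side3.png",s)
f=lambda im,x,y,w,h:cv2.resize(im[y:y+h,x:x+w],(400,300),interpolation=cv2.INTER_CUBIC)
cv2.imwrite("pics/c3.png",np.hstack([f(s,257,110,80,60+40)[:, :],f(s,267,140,60,60),f(t,200,160,107,80)]) if 0 else np.hstack([cv2.resize(s[100:220,237:357],(600,600),interpolation=cv2.INTER_CUBIC)]))
print(env.read_state()["position"],env.read_state()["contact_force"])
p=env.read_state()["position"]
print("bore px",proj("side",(582.5,31,170)),"tip exp",proj("side",(p[0],p[1],p[2]-108.6)))
E
```

```text
time_s: 5.82
position: [582.1, 30.0, 290.1]
tcp_rot: [-3.141, 0.0, -1.62]
contact_force: [0.5, -0.0, -1.0]
width: 22.3
[582.23873326  30.29247713 290.17059879] [ 0.16196061  0.28424686 -0.77072997]
bore px [297.29707932 183.65195589] tip exp [297.00400209 179.42173589]
```

View pics/c3.png

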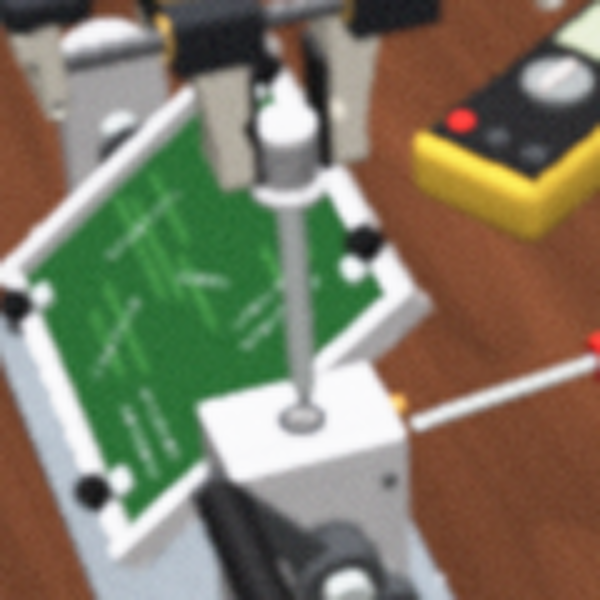

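The crop shows the nose (303,402) right over the bore (302,419), as predicted. I'll lower in small steps.

```bash
python3 -m handwheel '[[1,0,0,6,0],[1,0,0,10,0],[1,0,0,13,0],[1,0,0,16,0],[1,0,0,18,0],[1,0,0,18,0]]' 20
```

```text
time_s: 6.68
position: [582.0, 30.6, 271.4]
tcp_rot: [3.141, 0.0, -1.62]
contact_force: [-0.2, 1.5, -1.4]
width: 22.4
```

```bash
python3 -m handwheel '[[1,0,0,3,0],[1,0,0,6,0],[1,0,0,9,0],[1,0,0,12,0],[1,0,0,15,0],[1,0,0,15,0]]'
```

```text
time_s: 7.42
position: [581.9, 30.5, 256.1]
tcp_rot: [3.141, -0.0, -1.62]
contact_force: [0.6, 1.5, -2.2]
width: 22.6
```

```bash
python3 -m handwheel '[[1,0,0,2,0],[1,0,0,4,0],[1,0,0,4,0],[0.2,0,0,4,0],[-0.2,0,0,4,0],[-0.2,0,0,4,0],[-0.2,0,0,4,0]]'; python3 -m handwheel '[[-0.2,0,0,-20,0],[-0.2,0,0,-60,0],[-0.2,0,0,-60,0],[-0.2,0,0,-60,0]]'
python3 - <<'E'
from h import *
s=env.capture("side")[:,:,::-1]
cv2.imwrite("pics/c4.png",cv2.resize(s[110:250,227:367],(600,600),interpolation=cv2.INTER_CUBIC))
for z in(242,256,270): print(z,proj("side",(582,30.5,z)))
# grip end centre by angle (stand frame yaw -0.05)
c,sn=np.cos(-.05),np.sin(-.05); Rz=np.array([[c,-sn,0],[sn,c,0],[0,0,1]])
for q in(-.75,-.7,-.65,-.6):
    g=np.array([582,30.5,120])+Rz@[75*np.sin(q),-83,75*np.cos(q)]; e=g+Rz@[0,-40,0]
    print(q,g.round(),"end top0",proj("top",e).round(1),"end side",proj("side",e).round(1))
E
```

```text
time_s: 8.3
position: [582.1, 30.5, 252.7]
tcp_rot: [-3.141, -0.0, -1.62]
contact_force: [0.9, 0.6, 0.6]
width: 51.6
time_s: 8.8
position: [581.8, 30.6, 312.3]
tcp_rot: [3.141, 0.0, -1.62]
contact_force: [-0.6, -0.3, -0.8]
width: 52.6
242 [295.17401059 154.5740227 ]
256 [294.76211458 148.4740048 ]
270 [294.34065632 142.23237395]
-0.75 [527. -50. 175.] end top0 [320.8 247.9] end side [291.9 232.4]
-0.7 [530. -50. 177.] end top0 [320.9 246.2] end side [293.3 231.1]
-0.65 [533. -50. 180.] end top0 [320.9 244.5] end side [294.8 229.7]
-0.6 [536. -50. 182.] end top0 [321.  242.6] end side [296.4 228.4]
```

View pics/c4.png

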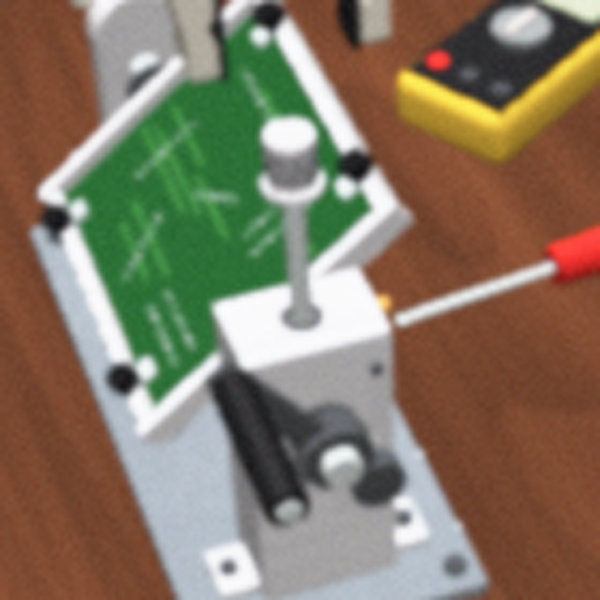

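The pin stands on the collar, head at (290,150) in the crop. The grip end at (289,508) in the crop gives q ≈ -0.65. Next I'll shut the fingers and place them on the robot side of the grip.

```bash
python3 -m handwheel '[[1,100,92,0,0],[1,100,92,0,0],[1,100,92,0,0],[1,100,92,0,0],[1,100,92,30,0],[1,100,92,80,0],[1,100,92,130,0],[1,100,92,144,0],[1,100,92,144,0],[1,100,92,144,0]]' 20;python3 - <<'E'
from h import *
s=env.capture("side")[:,:,::-1];t=env.capture("top")[:,:,::-1]
f=lambda im,x,y,w,h:cv2.resize(im[y:y+h,x:x+w],(400,400),interpolation=cv2.INTER_CUBIC)
cv2.imwrite("pics/c5.png",np.hstack([f(s,220,100,160,160),f(t,200,140,160,160)]))
E
```

```text
time_s: 10.1
position: [486.8, -64.5, 170.3]
tcp_rot: [-3.139, 0.0, -1.619]
contact_force: [-0.1, 1.1, -0.4]
width: 0.4
```

View pics/c5.png

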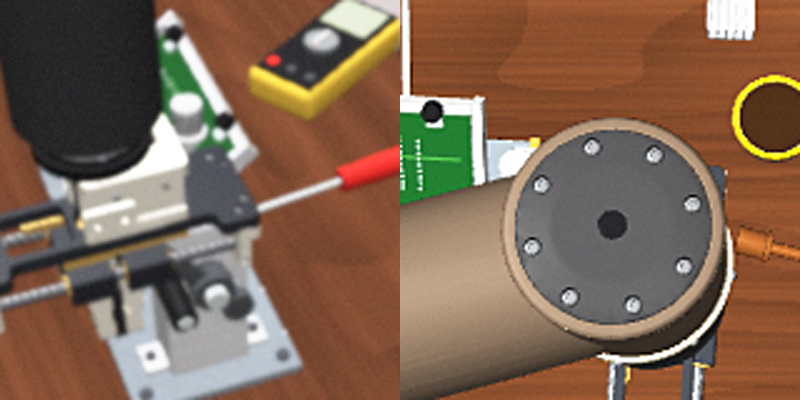

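The fingers are left of the grip and clear. Now I'll push gently, moving quickly at first, through the range where the pin cannot catch yet.

```bash
python3 -m handwheel '[[1,0,-4,0,0],[1,0,-7,0,0],[1,0,-10,0,0],[1,0,-13,0,0],[1,0,-16,0,0]]' ; python3 -m handwheel '[[1,0,-3,0,0],[1,0,-6,0,0],[1,0,-9,0,0],[1,0,-12,0,0],[1,0,-15,0,0],[1,0,-18,0,0]]'
python3 - <<'E'
from h import *
s=env.capture("side")[:,:,::-1]
cv2.imwrite("pics/c6.png",cv2.resize(s[100:260,220:380],(500,500),interpolation=cv2.INTER_CUBIC))
E
```

```text
time_s: 10.82
position: [501.4, -65.7, 168.5]
tcp_rot: [3.141, -0.0, -1.62]
contact_force: [0.4, -1.2, 0.4]
width: 0.7
time_s: 11.58
position: [517.7, -67.0, 168.9]
tcp_rot: [3.139, -0.001, -1.62]
contact_force: [-7.1, 1.2, 8.3]
width: 0.4
```

View pics/c6.png

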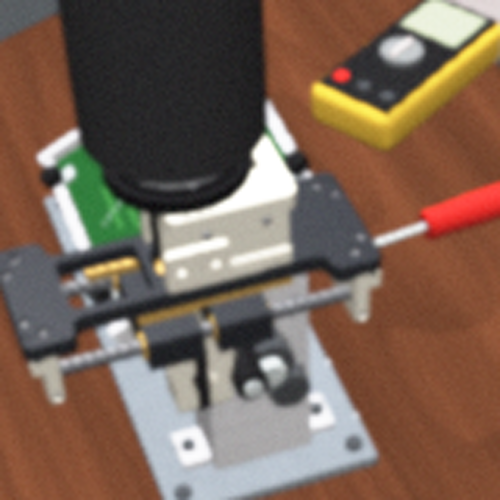

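The view shows the fingers touching the grip and the lever turned; its end at crop (252,385) gives q ≈ -0.45. The upward force is friction from the grip rising along the finger, so I'll raise the tool along the arc and step finely with a force check between moves.

```bash
cat > chk.py <<'E'
from rig import env
import sys
s=env.read_state(); f=s["contact_force"]
print("%.2f x%.1f z%.1f F"%(s["time_s"],s["position"][0],s["position"][2]),f.round(1),flush=True)
sys.exit(abs(f[0])>float(sys.argv[1]))
E
python3 -m handwheel '[[1,0,-2,-1,0],[1,0,-4,-2,0],[1,0,-6,-3,0],[1,0,-8,-4,0],[1,0,-10,-4.5,0]]' >/dev/null; python3 chk.py 8 && \
python3 -m handwheel '[[1,0,-1,-0.2,0],[1,0,-2,-0.4,0],[1,0,-3,-0.6,0]]' >/dev/null; python3 chk.py 8 && \
python3 -m handwheel '[[1,0,-1,-0.2,0],[1,0,-2,-0.4,0],[1,0,-3,-0.6,0]]' >/dev/null; python3 chk.py 8 && \
python3 -m handwheel '[[1,0,-1,-0.2,0],[1,0,-2,-0.4,0],[1,0,-3,-0.6,0]]' >/dev/null; python3 chk.py 8
```

```text
12.25 x528.7 z173.3 F [-3.7 -0.6  4.1]
12.25 x528.7 z173.3 F [-3.7 -0.6  4.1]
12.25 x528.7 z173.3 F [-3.7 -0.6  4.1]
12.25 x528.7 z173.3 F [-3.7 -0.6  4.1]False
False
False
False
```

```bash
sed -i 's/sys.exit(abs/sys.exit(int(abs/; s/argv\[1\]))$/argv[1])))/' chk.py
python3 -m handwheel '[[1,0,-1,-0.2,0],[1,0,-2,-0.4,0],[1,0,-3,-0.7,0]]' >/dev/null; python3 chk.py 7 && \
python3 -m handwheel '[[1,0,-1,-0.2,0],[1,0,-2,-0.4,0],[1,0,-3,-0.6,0]]' >/dev/null && python3 chk.py 7 && \
python3 -m handwheel '[[1,0,-1,-0.2,0],[1,0,-2,-0.4,0],[1,0,-3,-0.5,0]]' >/dev/null && python3 chk.py 7 && \
python3 -m handwheel '[[1,0,-1,-0.1,0],[1,0,-2,-0.3,0],[1,0,-3,-0.4,0]]' >/dev/null && python3 chk.py 7 && \
python3 -m handwheel '[[1,0,-1,-0.1,0],[1,0,-2,-0.2,0],[1,0,-3,-0.3,0]]' >/dev/null && python3 chk.py 7 && \
python3 -m handwheel '[[1,0,-1,0,0],[1,0,-2,0,0],[1,0,-3,-0.1,0]]' >/dev/null && python3 chk.py 7 && \
python3 -m handwheel '[[1,0,-1,0,0],[1,0,-2,0,0],[1,0,-3,0,0]]' >/dev/null && python3 chk.py 7
```

```text
12.62 x532.1 z173.7 F [-2.9 -1.   4.1]
13.00 x535.3 z174.3 F [-2.3 -1.2  2.4]
13.38 x538.3 z174.9 F [-2.7  1.   2.3]
13.75 x541.3 z175.3 F [-2.9 -0.2  2.7]
14.12 x544.3 z175.5 F [-2.2 -0.3  2. ]
14.50 x547.3 z175.6 F [-2.1 -0.2  1.8]
14.88 x550.3 z175.7 F [-2.2  0.1  1.2]
```

```bash
python3 -m handwheel '[[1,0,-1,0,0],[1,0,-2,0,0],[1,0,-3,0,0]]' >/dev/null; python3 chk.py 7 && \
python3 -m handwheel '[[1,0,-1,0,0],[1,0,-2,0.1,0],[1,0,-3,0.2,0]]' >/dev/null && python3 chk.py 7 && \
python3 -m handwheel '[[1,0,-1,0.1,0],[1,0,-2,0.2,0],[1,0,-3,0.3,0]]' >/dev/null && python3 chk.py 7 && \
python3 -m handwheel '[[1,0,-1,0.1,0],[1,0,-2,0.3,0],[1,0,-3,0.4,0]]' >/dev/null && python3 chk.py 7 && \
python3 -m handwheel '[[1,0,-1,0.2,0],[1,0,-2,0.4,0],[1,0,-3,0.5,0]]' >/dev/null && python3 chk.py 7 && \
python3 -m handwheel '[[1,0,-1,0.2,0],[1,0,-2,0.5,0],[1,0,-3,0.7,0]]' >/dev/null && python3 chk.py 7 && \
python3 -m handwheel '[[1,0,-1,0.3,0],[1,0,-2,0.6,0],[1,0,-3,0.9,0]]' >/dev/null && python3 chk.py 7
```

```text
15.25 x553.2 z175.6 F [-1.3  0.2  1.1]
15.62 x556.2 z175.4 F [-1.4 -0.1  1.6]
16.00 x559.3 z175.2 F [-1.8  0.6  2.1]
16.38 x562.2 z174.7 F [-1.  -0.2  1. ]
16.75 x565.2 z174.3 F [-0.9 -0.4  2.3]
17.12 x568.2 z173.6 F [-1.7 -0.2  1. ]
17.50 x571.2 z172.7 F [-1.9  0.   2. ]
```

```bash
python3 -m handwheel '[[1,0,-1,0.3,0],[1,0,-2,0.6,0],[1,0,-3,1.0,0]]' >/dev/null; python3 chk.py 7 && \
python3 -m handwheel '[[1,0,-1,0.4,0],[1,0,-2,0.8,0],[1,0,-3,1.2,0]]' >/dev/null && python3 chk.py 7 && \
python3 -m handwheel '[[1,0,-1,0.4,0],[1,0,-2,0.8,0],[1,0,-3,1.3,0]]' >/dev/null && python3 chk.py 7 && \
python3 -m handwheel '[[1,0,-1,0.5,0],[1,0,-2,1,0],[1,0,-3,1.5,0]]' >/dev/null && python3 chk.py 7 && \
python3 -m handwheel '[[1,0,-1,0.5,0],[1,0,-2,1.1,0],[1,0,-3,1.7,0]]' >/dev/null && python3 chk.py 7 && \
python3 -m handwheel '[[1,0,-1,0.6,0],[1,0,-2,1.2,0],[1,0,-3,1.9,0]]' >/dev/null && python3 chk.py 7 && \
python3 -m handwheel '[[1,0,-1,0.7,0],[1,0,-2,1.4,0],[1,0,-3,2.1,0]]' >/dev/null && python3 chk.py 7
```

```text
17.88 x573.7 z171.9 F [-6.4  1.3  7.3]
18.25 x575.6 z171.4 F [-13.7   5.   16.1]
```

The force rose sharply at q ≈ 0.32, so the pin has caught. I'll back off straight away and look.

```bash
python3 -m handwheel '[[1,0,5,-1,0],[1,0,30,-2,0],[1,0,60,-30,0],[1,0,60,-80,0],[1,0,60,-140,0],[1,0,60,-140,0],[1,0,60,-140,0],[1,0,60,-140,0]]'
python3 - <<'E'
from h import *
s=env.capture("side")[:,:,::-1]
cv2.imwrite("pics/c7.png",cv2.resize(s[100:260,220:380],(600,600),interpolation=cv2.INTER_CUBIC))
for z in(170,174,183,198,202,211): print(z,(proj("side",(582,30.5,z))-[220,100])*3.75)
E
```

```text
time_s: 19.25
position: [516.7, -66.4, 309.0]
tcp_rot: [3.139, -0.0, -1.62]
contact_force: [1.1, -0.1, 0.2]
width: 0.7
170 [289.32319925 314.54963176]
174 [288.93246979 308.76308222]
183 [288.04449023 295.61245446]
198 [286.53673385 273.28317604]
202 [286.12866968 267.23990633]
211 [285.20109064 253.50282571]
```

View pics/c7.png

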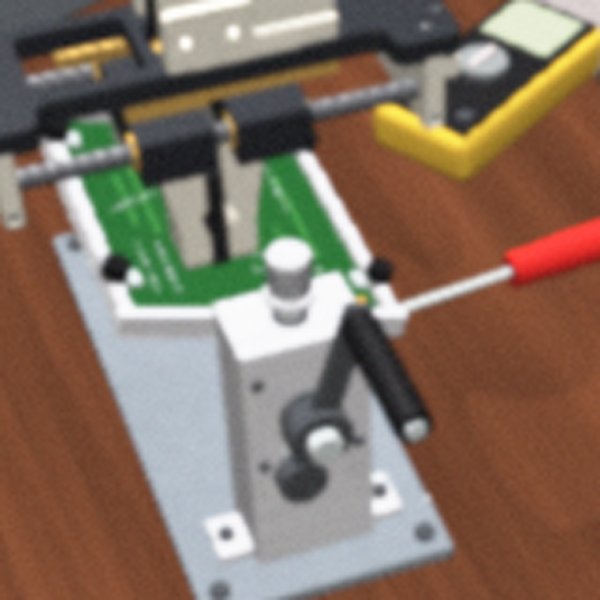

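The pin has dropped: its head sits low on the bearing head with a small gap (cap about (289,250), so the top is near z 210). The cradle is at q ≈ 0.3. I'll press it home with the shut fingers on the cap.

```bash
python3 -m handwheel '[[1,-100,-60.5,0,0],[1,-100,-60.5,0,0],[1,-100,-60.5,0,0],[1,-100,-60.5,40,0],[1,-100,-60.5,80,0],[1,-100,-60.5,90,0],[1,-100,-60.5,90,0],[1,-100,-60.5,90,0]]' && python3 -m handwheel '[[1,0,0,2,0],[1,0,0,4,0],[1,0,0,6,0],[1,0,0,8,0],[1,0,0,9,0]]'; python3 chk.py 7
```

```text
time_s: 20.3
position: [583.5, 30.5, 222.2]
tcp_rot: [-3.139, 0.0, -1.62]
contact_force: [-0.7, 0.2, 0.4]
width: 0.8
time_s: 20.92
position: [582.5, 30.5, 211.2]
tcp_rot: [3.141, -0.0, -1.62]
contact_force: [1.0, -0.5, -0.0]
width: 0.4
20.93 x582.5 z211.2 F [ 1.  -0.5 -0. ]
```

```bash
for i in 1; do python3 -m handwheel '[[1,0,0,1.5,0],[1,0,0,3,0]]' >/dev/null; python3 chk.py 9; python3 -m handwheel '[[1,0,0,1.5,0],[1,0,0,3,0]]' >/dev/null; python3 chk.py 9;python3 -m handwheel '[[1,0,0,1.5,0],[1,0,0,3,0]]' >/dev/null; python3 chk.py 9; python3 -m handwheel '[[1,0,0,1,0],[1,0,0,2,0]]' >/dev/null; python3 chk.py 9; done
```

```text
21.18 x582.9 z210.6 F [-8.6  1.3 19. ]
21.43 x583.2 z209.9 F [-12.7   2.   30.5]
21.68 x583.6 z207.7 F [-11.2   0.7  29.5]
21.93 x583.6 z205.6 F [-11.2   0.9  29.9]
```

```bash
python3 -m handwheel '[[1,0,0.7,1,0],[1,0,1,2,0]]' >/dev/null; python3 chk.py 14 && python3 -m handwheel '[[1,0,0.5,1,0],[1,0,1,2,0]]' >/dev/null; python3 chk.py 14 && python3 -m handwheel '[[1,0,0,1,0],[1,0,0,2,0]]' >/dev/null; python3 chk.py 14
```

```text
22.18 x583.0 z202.4 F [-3.6 -0.5 16. ]
22.43 x582.3 z199.1 F [-0.3 -1.2  9.3]
22.68 x582.4 z198.4 F [-6.9  1.3 25. ]
```

```bash
python3 -m handwheel '[[1,0,0,0.6,0],[1,0,0,0.6,0]]' >/dev/null; python3 chk.py 20; python3 -m handwheel '[[1,0,0,-20,0],[1,0,0,-80,0],[1,0,0,-120,0],[1,100,60,-120,0],[1,100,60,-120,0],[1,100,60,-120,0],[1,100,60,-120,0]]'
python3 - <<'E'
from h import *
s=env.capture("side")[:,:,::-1]; t=env.capture("top")[:,:,::-1]
f=lambda im:cv2.resize(im,(400,400),interpolation=cv2.INTER_CUBIC)
a=f(s[120:220,250:350]); b=f(cv2.resize(s[60:460,160:560],(400,400)))
for z in(170,174,198):
    u=(proj("side",(582.3,31,z))-[250,120])*4; print(z,u.round(1))
cv2.imwrite("pics/c8.png",np.hstack([a,b]))
E
```

```text
22.93 x582.4 z198.3 F [-6.9  0.8 25. ]
time_s: 23.8
position: [515.8, -66.4, 314.1]
tcp_rot: [-3.141, 0.0, -1.621]
contact_force: [0.9, 0.0, -0.3]
width: 0.8
170 [188.8 254.7]
174 [188.4 248.5]
198 [185.8 210.7]
```

View pics/c8.png

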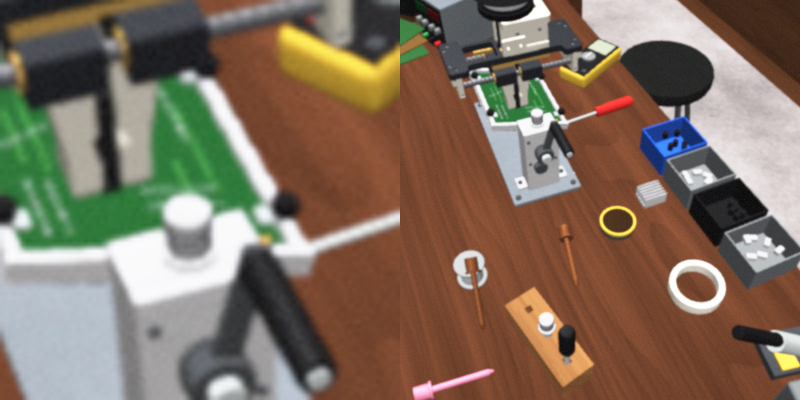

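The pin's flange is flush on the bearing head, with the cap at (188,207) against (186,211) predicted for home. The robot is clear. The brown and pink look-alikes are now lying down. I'll check the bystanders for shift against the first picture, then hand in.

Run:
```python
from h import *
s0=cv2.imread("pics/side0.png"); s=env.capture("side")[:,:,::-1].copy()
for n,(x,y,w) in dict(spool=(230,329,20),tin=(378,282,20),tape=(457,346,30),sink=(411,253,16),driver=(327,398,14),short=(307,382,12),screwdr=(374,165,16)).items():
    T=s0[y-w:y+w,x-w:x+w]; m=cv2.matchTemplate(s[y-w-15:y+w+15,x-w-15:x+w+15],T,cv2.TM_CCOEFF_NORMED); _,v,_,l=cv2.minMaxLoc(m); print(n,round(v,2),l[0]-15,l[1]-15)
print(env.read_state()["time_s"],env.read_state()["contact_force"].round(1))
env.close_job()
```

```text
spool 0.75 0 0
tin 1.0 0 0
tape 1.0 0 0
sink 1.0 0 0
driver 1.0 0 0
short 1.0 0 0
screwdr 1.0 0 0
23.95 [0.4 0.6 0.4]
the job is handed in; nothing more can be done
```

The cradle is locked and the job was handed in at about 24 s of the 61 s allowed. I stood the long lock pin in the bore and swung the lever in force-checked steps. It caught at about 0.32 rad. The last 3 mm step went against the caught pin, and the force on the tool reached about 14 N sideways plus 16 N vertically (about 22 N together), under the 25 N limit. I backed off at once.

I then pressed the pin past the spring catch. This took up to about 30 N, more than the stated 10–20 N, because I was also pushing about 12 N sideways.

**Final checks:**
- **Pin:** it stopped with its top at about 198.3 mm (198 mm is fully home). The last picture shows the flange flush on the bearing head.
- **Robot:** it is clear of everything, with a contact force near 0.
- **Bystanders:** none of the seven shifted in the image. The spool matched less well (0.75) because a look-alike now lies across it, but its position is unchanged.

**One disagreement:** the two brown look-alikes and the pink one stood upright in the first pictures and are lying down now. At least one brown one was already down before I gripped the pin. I never touched them knowingly and saw no contact force; I think they tipped over by themselves, but I did not prove it. I left them as they were.

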